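Heft the tins and pack the full one at the bottom

TASK

One of the three green tins with yellow lids on the packing bench is full and much heavier than the other two, which are nearly empty: lift them to feel which one it is. Pack the heavy tin first, standing upright on the bottom of the open shipping carton and let go of it, then stand one of the light tins squarely on top of it. Keep the tins upright throughout, and leave the remaining light tin standing on the bench.

Things in the scene. Friction and masses are not known exactly. Their poses are not given: they have to be found in the camera images.
- tin_a: one of three tins that look exactly alike: a round green tin with a yellow lid, 62 mm across and 62 mm tall with straight sides and a flat top, standing upright on the bench. One of the three (which one changes from run to run) is full and weighs 600 to 800 g; the other two are nearly empty and weigh 220 to 260 g. Only the weight tells them apart. The contents do not shift noticeably. Origin: centre of its underside; z up along its axis
- tin_b: one of three tins that look exactly alike: a round green tin with a yellow lid, 62 mm across and 62 mm tall with straight sides and a flat top, standing upright on the bench. One of the three (which one changes from run to run) is full and weighs 600 to 800 g; the other two are nearly empty and weigh 220 to 260 g. Only the weight tells them apart. The contents do not shift noticeably. Origin: centre of its underside; z up along its axis
- tin_c: one of three tins that look exactly alike: a round green tin with a yellow lid, 62 mm across and 62 mm tall with straight sides and a flat top, standing upright on the bench. One of the three (which one changes from run to run) is full and weighs 600 to 800 g; the other two are nearly empty and weigh 220 to 260 g. Only the weight tells them apart. The contents do not shift noticeably. Origin: centre of its underside; z up along its axis
- carton: open brown cardboard shipping carton, fixed to the bench: outside 170 mm along its x, 200 mm along its y, 85 mm tall; walls and bottom 5 mm thick, so its inside is 160 x 190 mm and its inner floor lies 5 mm above the bench. Its four flaps are folded down outside, reaching about 25 mm out from the walls and no higher than 87 mm. Origin: centre of its underside, at bench height; z up
Not all that is in view belongs to the job. What is shaped like the tin_b but pink or turquoise is not meant.

How it is judged:
By the outcome, as a careful person would: the job done as asked, in the order asked, and still so for the second after the job is handed in, with the robot touching nothing.
It also fails if it takes over 72 s, if anything falls off the work surface, if the arm or the gripper's body presses on something with over 40 N, if the wrist force passes 120 N, or if a joint passes its speed limit or range.

ROBOT

A 7-joint arm with a two-finger parallel gripper is mounted at the origin on the work surface. World frame = base frame: x ahead of the robot, y to its left, z up, the work surface at z = 0. Lengths are in m, angles in rad, forces in N, time in s.
With the tool pointing down it reaches from about 0.4 to 0.85 m from the base axis. Payload 4.4 kg.
Tool frame: the origin (TCP) lies between the finger pads; the fingertips stand arm.nose_length ahead of it and the grasp point (between the pads) lies 3 mm ahead of it (arm.nose_length is the distance from the TCP to the fingertips, in m); z points along the fingers, y is the direction in which the jaws open and shut (so a half turn about z gives the same grasp; the last joint's range is limited). The gripper opens to 94 mm and grips with 3 to 60 N. Pads are 16 mm wide; open, the fingers measure 119 mm over their backs; the gripper's body (75 mm by 177 mm) begins 78 mm behind the grasp point.
Start: joints at [-1.278, 0.628, 0.038, 1.517, -0.027, 0.996, -0.02], TCP at [0.228, 0.609, 0.227] pointing down, gripper open.
Joint ranges: [-3.06, 3.06], [-0.37, 2.12], [-1.25, 1.32], [0.18, 2.47], [-1.1, 4.24], [0.23, 1.98], [-2.94, 2.94]. Speed limits (rad/s): [2.57, 2.57, 3.14, 3.14, 3.14, 3.14, 3.14].

INTERFACE

Orientations are given as a unit quaternion [x, y, z, w].
In Python, from rig import arm, grab_frame, calibration gives the robot as it stands.
- The arm moves only by the tool servo_tool, never from a script. Its argument "steps" is one flat list of numbers, 7 for each row, row after row: the shift along the tool's x, y, z in cm, then the turn, a rotation vector about the tool's x, y, z in degrees, then the opening, from 0 (shut) to 1 (fully open). A call has 1 to 12 rows; each row is the pose to reach, as a shift and turn from the pose commanded when the call began, along the tool's axes at that moment; what a row does not reach only later rows make up. A row lasts 1/12 s, in which the tool goes at most 41.7 mm and 7.16 degrees, less where a joint would pass 70% of its speed; a pose out of reach is approached as far as the arm can. A call with a gripper value outside its range is refused whole. The fingers move at their own pace and stop on an object; "squeeze" is the grip in N (left out, the last holds). Time passes only in rows, so rows that repeat a pose let the fingers close. It gives the time, the measured TCP pose, the force and the opening at its end, in the units of the state.
- arm.state(): the state, without advancing time (a new reading comes with each control period).
- grab_frame(name): name is "side" or "top"; returns the picture (420x560x3 uint8, blue, green, red); there is no depth.
- calibration(name): a dict with "vertical_fov" (degrees; the focal length in pixels is half the picture's height over the tangent of half this angle, whatever the lens; pixels are square), "cx", "cy" (the principal point, pixels), "R" (3x3) and "t" (3): a world point X has camera coordinates R X + t. Camera axes: x right, y down, z forward; pixel columns grow to the right and rows downward; lengths in m; the calibration is good to about 2 mm. A picture is of the moment at which its call begins. calibration takes no time and is no camera call.
- arm.close_job(): hands the job in, once; it reports no verdict.
The state is a dict: "t": time; "joint_pos": joint angles; "dq": joint speeds; "tau": joint torques, N m; "tool_pos": TCP position; "tool_rot": TCP orientation; "wrist_force": force on the tool from outside, world axes, zero at the start; "wrist_torque": the same for the moment, N m; "width": finger opening in m.
Only numpy, scipy, OpenCV 4.12 (cv2) and the standard library are available. Lean on these libraries where they do the work, as an engineer would, in place of code of your own. Each camera call takes 0.05 s, during which the arm holds its last target.

## Working session

There is one attempt and no reset: what is moved stays moved. The work goes in short steps, Python scripts to look and compute and a tool call to move; the robot and the scene stay as the last step left them, time stands still between calls to the robot, and variables do not carry over. Pictures are saved under pics/ and viewed, and the job is handed in when it is done.

Besides the shell and the picture viewer there is one more tool, called after "Emit:" as name(argument=value, ...) on one line, values as JSON. servo_tool: Moves the arm, as the interface text tells. Its arguments: {"type":"object","properties":{"steps":{"type":"array"},"squeeze":{"type":"number"}},"required":["steps"]}

```bash
ls; mkdir -p pics
python3 - <<'E'
from rig import arm, grab_frame, calibration
import cv2
print(arm.nose_length); s=arm.state(); print(s)
for n in("side","top"):
    print(n,calibration(n)); cv2.imwrite(f"pics/{n}0.png",grab_frame(n))
E
```

```text
pics
0.022
{'t': 0.0, 'joint_pos': array([-1.27780562,  0.62934987,  0.03842566,  1.51830209, -0.0269906 ,
        0.99632587, -0.02002307]), 'dq': array([-0.00052237,  0.0007478 ,  0.00029321,  0.0001455 , -0.00085295,
       -0.00025124,  0.00050403]), 'tau': array([-5.78387608e-04, -5.49729145e+01,  1.14341117e+00, -1.86631215e+01,
       -5.21117763e-02,  2.35292909e-02,  1.75463724e-04]), 'tool_pos': array([0.22799485, 0.60805505, 0.22657246]), 'tool_rot': array([ 1.78436198e-01,  9.83951041e-01, -9.20736688e-04, -1.55783189e-04]), 'wrist_force': array([ 0.51634136,  0.14831552, -0.16217665]), 'wrist_torque': array([-0.01135427, -0.00664049,  0.03734779]), 'width': 0.09380061525821164}
side {'vertical_fov': 55.83049243737721, 'cx': 281.1082790355756, 'cy': 209.24426284351458, 'R': array([[-0.94273068, -0.33293875,  0.02026461],
       [-0.25440988,  0.67842305, -0.68921534],
       [ 0.21571852, -0.65489996, -0.72427313]]), 't': array([0.54012856, 0.15405774, 0.62258999])}
top {'vertical_fov': 49.96052834919871, 'cx': 268.96390760319537, 'cy': 215.34368178670965, 'R': array([[-5.16878405e-04, -9.99711367e-01, -2.40190566e-02],
       [-9.97233253e-01,  2.30073743e-03, -7.43003799e-02],
       [ 7.43341959e-02,  2.39141977e-02, -9.96946608e-01]]), 't': array([0.04376626, 0.56456239, 0.90422064])}
```

View pics/side0.png

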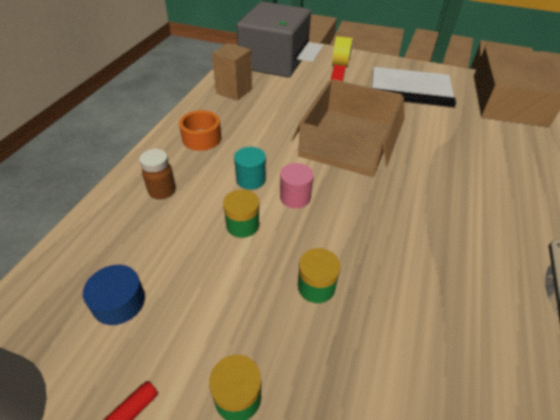

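View pics/top0.png

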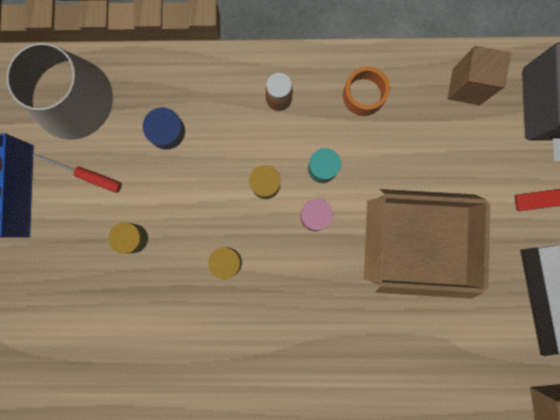

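The side view shows three yellow-lidded green tins at (242,213), (318,275) and (236,388). The top view has them at (265,181), (224,263) and (125,237). The pink (317,214) and turquoise (325,165) tins are decoys, and the open carton is at about (430,243) in the top view. Next I'll measure positions.

```bash
cat > h.py <<'E'
import numpy as np, cv2
from rig import arm, grab_frame, calibration
def ray(n,u,v,z):
    c=calibration(n); f=210/np.tan(np.radians(c["vertical_fov"]/2))
    d=c["R"].T@np.array([(u-c["cx"])/f,(v-c["cy"])/f,1]); o=-c["R"].T@c["t"]
    return o+d*(z-o[2])/d[2]
def proj(n,X):
    c=calibration(n); f=210/np.tan(np.radians(c["vertical_fov"]/2)); p=c["R"]@np.asarray(X)+c["t"]
    return f*p[0]/p[2]+c["cx"],f*p[1]/p[2]+c["cy"]
def lids(img,lo=(15,120,60),hi=(30,255,255),amin=150):
    m=cv2.inRange(cv2.cvtColor(img,cv2.COLOR_BGR2HSV),lo,hi)
    m=cv2.morphologyEx(m,cv2.MORPH_OPEN,np.ones((3,3)))
    cs,_=cv2.findContours(m,cv2.RETR_EXTERNAL,cv2.CHAIN_APPROX_NONE)
    return [c[:,0,:] for c in cs if cv2.contourArea(c)>amin]
def fitlid(n,c,z=0.062):
    P=np.array([ray(n,u,v,z)[:2] for u,v in c.astype(float)])
    (x,y),r=cv2.minEnclosingCircle((P*1000).astype(np.float32)); return x,y,r
E
python3 - <<'E'
from h import *
for n in("top","side"):
    im=cv2.imread(f"pics/{n}0.png")
    for c in lids(im,(15,150,60)):
        x,y,w,h=cv2.boundingRect(c); print(n,(x,y,w,h),im[y+h//2,x+w//2],np.round(fitlid(n,c),1), np.round(ray(n,x+w/2-.5,y+h/2-.5,.062),4))
im=cv2.imread("pics/top0.png")[170:310,345:505]; cv2.imwrite("pics/carton.png",cv2.resize(im,None,fx=4,fy=4,interpolation=cv2.INTER_CUBIC))
im=cv2.imread("pics/top0.png")[140:290,95:350]; cv2.imwrite("pics/tins.png",cv2.resize(im,None,fx=3,fy=3,interpolation=cv2.INTER_CUBIC))
E
```

```text
top (209, 248, 31, 31) [ 52 121 148] [469.1 130.1  30.3] [0.4685 0.1299 0.062 ]
top (109, 223, 31, 30) [ 54 121 151] [518.6 327.3  30.6] [0.5185 0.3279 0.062 ]
top (250, 166, 30, 30) [ 55 119 149] [630.6  50.   30.3] [0.6307 0.0508 0.062 ]
side (210, 355, 51, 56) [ 32 122 158] [515.6 331.3  32.8] [0.515  0.3325 0.062 ]
side (299, 248, 41, 40) [ 35 125 163] [466.2 136.5  35.6] [0.4659 0.138  0.062 ]
side (224, 190, 35, 31) [ 35 125 161] [627.5  59.2  36.6] [0.6254 0.0598 0.062 ]
side (333, 36, 19, 30) [ 66 187 188] [ 596.8 -588.    89.8] [ 0.602  -0.5804  0.062 ]
side (480, 0, 80, 12) [ 37  99 124] [  111.6 -1198.9   145.8] [ 0.1157 -1.1459  0.062 ]
```

View pics/carton.png

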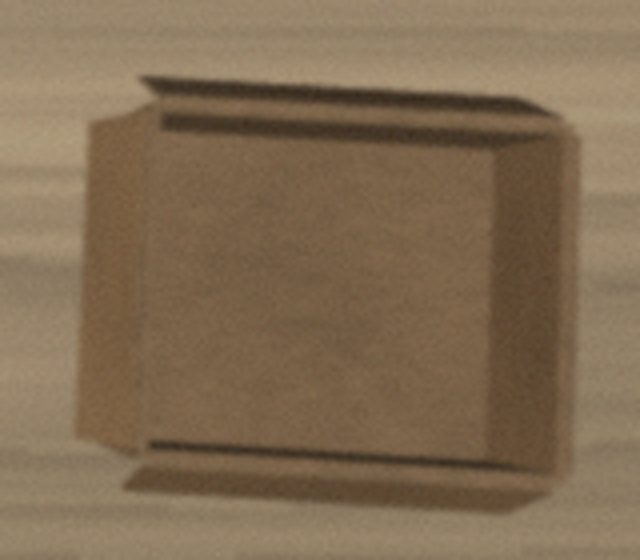

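View pics/tins.png

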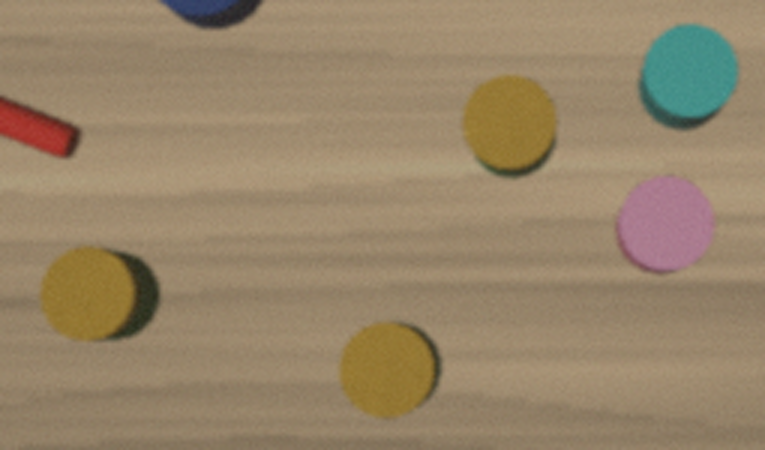

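Run:
```python
from h import *
pts=[(154,103),(578,130),(572,480),(138,455)]
P=np.array([ray("top",345+(u-1.5)/4,170+(v-1.5)/4,.085)[:2] for u,v in pts]);print(P.round(4),P.mean(0))
print([np.linalg.norm(P[i]-P[(i+1)%4]).round(3) for i in range(4)])
e=P[1]-P[0]+P[2]-P[3];print(np.degrees(np.arctan2(e[1],e[0])))
# inner floor corners visible right side
F=[(162,130),(495,148),(488,462),(150,450)]
print([ray("top",345+(u-1.5)/4,170+(v-1.5)/4,.005)[:2].round(3) for u,v in F])
s=arm.state()
from scipy.spatial.transform import Rotation as R
print(R.from_quat(s["tool_rot"]).as_matrix().round(3))
im=cv2.imread("pics/side0.png")[70:180,290:420]; cv2.imwrite("pics/carton_s.png",cv2.resize(im,None,fx=5,fy=5,interpolation=cv2.INTER_CUBIC))
c=P.mean(0); th=np.arctan2(e[1],e[0])+np.pi/2
im=cv2.imread("pics/side0.png"); it=cv2.imread("pics/top0.png")
for n,I in(("side",im),("top",it)):
  for hx,hy,z in((.085,.1,.085),(.08,.095,.005)):
    q=[proj(n,[c[0]+np.cos(th)*a*hx-np.sin(th)*b*hy,c[1]+np.sin(th)*a*hx+np.cos(th)*b*hy,z]) for a,b in((1,1),(1,-1),(-1,-1),(-1,1))]
    cv2.polylines(I,[np.array(q).round().astype(int)],True,(0,0,255))
out=np.hstack([cv2.resize(im[70:180,290:420],None,fx=3,fy=3),cv2.resize(it[180:300,355:500],(390,330))]);cv2.imwrite("pics/chk.png",out)
```

```text
[[ 0.5976 -0.1764]
 [ 0.584  -0.3758]
 [ 0.4198 -0.367 ]
 [ 0.4311 -0.1657]] [ 0.50814436 -0.2712061 ]
[np.float64(0.2), np.float64(0.164), np.float64(0.202), np.float64(0.167)]
-93.54911100375352
[array([ 0.593, -0.199]), array([ 0.583, -0.37 ]), array([ 0.422, -0.361]), array([ 0.428, -0.189])]
[[-0.936  0.351 -0.001]
 [ 0.351  0.936 -0.002]
 [-0.    -0.002 -1.   ]]
```

View pics/chk.png

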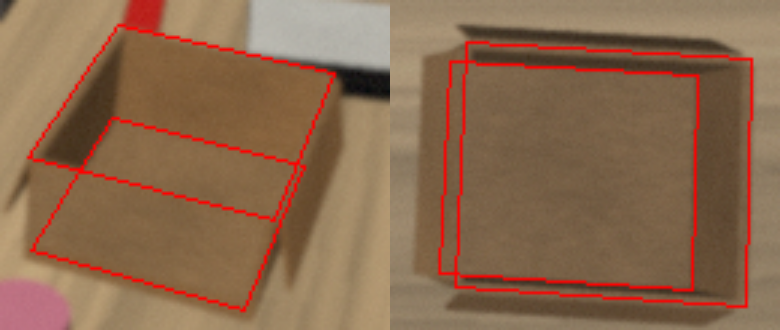

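```bash
cat >> h.py <<'E'
from scipy.spatial.transform import Rotation as Rot
def go(*targets):
    s=arm.state(); M=Rot.from_quat(s["tool_rot"]).as_matrix()
    print("t",round(s["t"],2),"tcp",s["tool_pos"].round(4),"F",s["wrist_force"].round(2),"w",round(s["width"],4),"tiltdeg",np.degrees(np.arccos(-M[2,2])).round(2))
    for T in targets: print(T,"-> cm",(M.T@(np.array(T)-s["tool_pos"])*100).round(2))
E
python3 -c "
from h import *
go((.5186,.3273,.2266),(.5186,.3273,.12),(.5186,.3273,.038))"
```

```text
t 0.1 tcp [0.228  0.6081 0.2267] F [-0.39  0.47  0.63] w 0.0939 tiltdeg 0.09
(0.5186, 0.3273, 0.2266) -> cm [-37.07 -16.09   0.04]
(0.5186, 0.3273, 0.12) -> cm [-37.07 -16.07  10.7 ]
(0.5186, 0.3273, 0.038) -> cm [-37.07 -16.06  18.9 ]
```

Emit:
servo_tool(steps=[-3,-1.3,0,0,0,0,1,-7,-3,1,0,0,0,1,-11,-4.8,2,0,0,0,1,-15,-6.5,3,0,0,0,1,-19,-8.2,4,0,0,0,1,-23,-10,5,0,0,0,1,-27,-11.7,6,0,0,0,1,-31,-13.5,7,0,0,0,1,-34,-14.8,8,0,0,0,1,-36,-15.6,9,0,0,0,1,-37.1,-16.1,9.7,0,0,0,1,-37.1,-16.1,9.7,0,0,0,1], squeeze=35)

```text
t: 1.1
tool_pos: [0.5212, 0.3223, 0.1284]
tool_rot: [0.182, 0.983, -0.002, -0.0]
wrist_force: [0.5, 0.5, 0.5]
width: 0.0939
```

```bash
python3 -c "
from h import *
go((.5186,.3273,.038))
cv2.imwrite('pics/s1.png',grab_frame('side'))"
```

```text
t 1.1 tcp [0.5212 0.3223 0.1284] F [0.49 0.45 0.49] w 0.0939 tiltdeg 0.26
(0.5186, 0.3273, 0.038) -> cm [0.42 0.41 9.03]
```

View pics/s1.png

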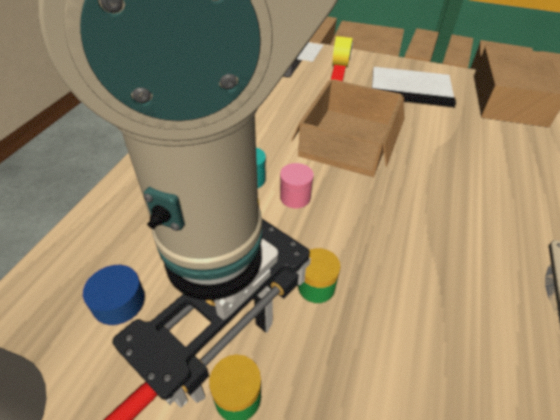

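Emit:
servo_tool(steps=[0,0,0,0,0,0,1,0,0,0,0,0,0,1])

```text
t: 1.32
tool_pos: [0.5174, 0.3303, 0.1309]
tool_rot: [0.177, 0.984, 0.001, -0.0]
wrist_force: [0.1, 0.7, 0.4]
width: 0.0942
```

```bash
python3 -c "
from h import *
go((.5186,.3273,.038))
s=arm.state();p=s['tool_pos'];M=Rot.from_quat(s['tool_rot']).as_matrix()
I=grab_frame('side');print(proj('side',p),proj('side',p+.022*M[:,2]))
for w in(-.047,.047):
  q=proj('side',p+.022*M[:,2]+w*M[:,1]);print(q);cv2.circle(I,(int(q[0]),int(q[1])),2,(0,0,255),-1)
cv2.imwrite('pics/s2.png',cv2.resize(I[250:420,130:360],None,fx=3,fy=3))"
```

```text
t 1.32 tcp [0.5174 0.3303 0.1309] F [0.14 0.7  0.43] w 0.0942 tiltdeg 0.11
(0.5186, 0.3273, 0.038) -> cm [-0.23 -0.25  9.29]
(np.float64(229.62449021103856), np.float64(355.62997304601976)) (np.float64(231.08711783192444), np.float64(364.04538378870006))
(np.float64(259.50020226603425), np.float64(333.65846632846564))
(np.float64(199.1866205447376), np.float64(398.1619817333592))
```

View pics/s2.png

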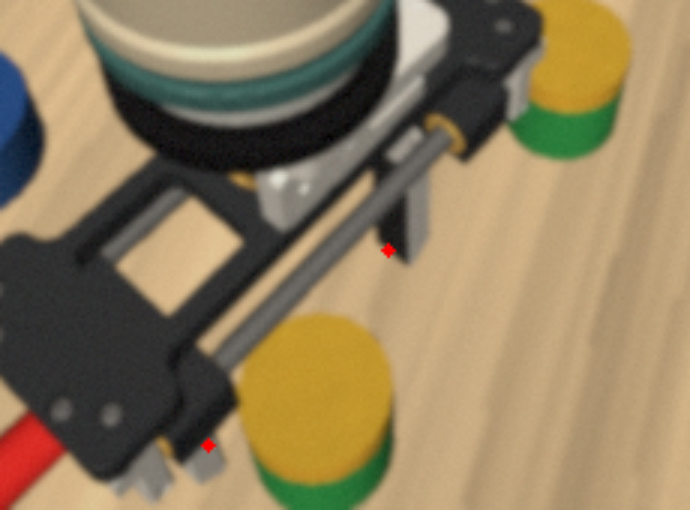

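Emit:
servo_tool(steps=[0,0,2.5,0,0,0,1,0,0,5,0,0,0,1,0,0,7.2,0,0,0,1,0,0,8.6,0,0,0,1,0,0,9.2,0,0,0,1,0,0,9.2,0,0,0,1,0,0,9.2,0,0,0,1])

```text
t: 1.95
tool_pos: [0.5189, 0.3288, 0.0391]
tool_rot: [0.178, 0.984, 0.0, 0.0]
wrist_force: [1.2, -0.3, -0.8]
width: 0.0938
```

```bash
python3 -c "
from h import *
go((.5186,.3273,.038))
I=grab_frame('side')
cv2.imwrite('pics/s3.png',cv2.resize(I[250:420,130:360],None,fx=3,fy=3))"
```

```text
t 1.95 tcp [0.5189 0.3288 0.0391] F [ 1.18 -0.33 -0.77] w 0.0938 tiltdeg 0.06
(0.5186, 0.3273, 0.038) -> cm [-0.03 -0.15  0.11]
```

View pics/s3.png

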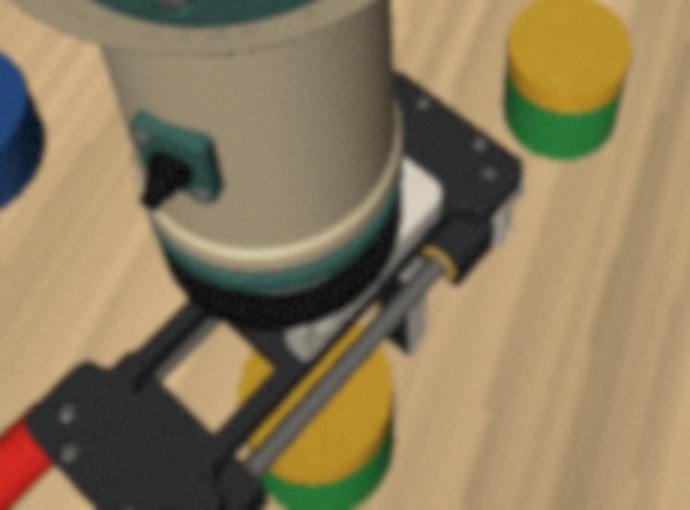

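Tin 1 is between the fingers. I'll close on it, then lift 4 cm.

Emit:
servo_tool(steps=[0,0,0,0,0,0,0,0,0,0,0,0,0,0,0,0,0,0,0,0,0,0,0,0,0,0,0,0,0,0,0,0,0,0,0,0,0,0,0,0,0,0,0,0,-0.7,0,0,0,0,0,0,-2,0,0,0,0,0,0,-3.3,0,0,0,0,0,0,-4,0,0,0,0,0,0,-4,0,0,0,0,0,0,-4,0,0,0,0], squeeze=35)

```text
t: 3.0
tool_pos: [0.5195, 0.3279, 0.0795]
tool_rot: [0.178, 0.984, 0.001, 0.001]
wrist_force: [0.4, -0.3, -1.7]
width: 0.0617
```

Emit:
servo_tool(steps=[0,0,0,0,0,0,0,0,0,0,0,0,0,0,0,0,0,0,0,0,0,0,0,0,0,0,0,0])

```text
t: 3.33
tool_pos: [0.5188, 0.3274, 0.078]
tool_rot: [0.178, 0.984, -0.0, -0.0]
wrist_force: [-0.5, -0.5, -1.1]
width: 0.0616
```

Emit:
servo_tool(steps=[0,0,0,0,0,0,0,0,0,0,0,0,0,0])

```text
t: 3.5
tool_pos: [0.5189, 0.3275, 0.0782]
tool_rot: [0.178, 0.984, -0.0, -0.0]
wrist_force: [0.5, 0.6, -2.8]
width: 0.0613
```

Wrist force is about −2 N, so tin 1 is light. I'll put it back.

Emit:
servo_tool(steps=[0,0,1.5,0,0,0,0,0,0,3,0,0,0,0,0,0,3.7,0,0,0,0,0,0,3.9,0,0,0,0,0,0,4.0,0,0,0,0,0,0,4.0,0,0,0,0,0,0,4.0,0,0,0,1,0,0,4.0,0,0,0,1,0,0,4.0,0,0,0,1,0,0,4.0,0,0,0,1,0,0,4.0,0,0,0,1])

```text
t: 4.42
tool_pos: [0.5193, 0.3277, 0.0387]
tool_rot: [0.178, 0.984, 0.0, 0.0]
wrist_force: [0.3, -0.1, -0.5]
width: 0.0913
```

Emit:
servo_tool(steps=[0,0,-2,0,0,0,1,0,0,-5,0,0,0,1,0,0,-8,0,0,0,1,0,0,-9.5,0,0,0,1,0,0,-10,0,0,0,1,0,0,-10,0,0,0,1])

```text
t: 4.92
tool_pos: [0.5198, 0.3281, 0.1398]
tool_rot: [0.178, 0.984, 0.001, 0.001]
wrist_force: [-0.3, -0.2, -0.1]
width: 0.0938
```

```bash
python3 -c "
from h import *
go((.4691,.1301,.138),(.4691,.1301,.038))"
```

```text
t 4.92 tcp [0.5198 0.3281 0.1398] F [-0.31 -0.24 -0.14] w 0.0938 tiltdeg 0.16
(0.4691, 0.1301, 0.138) -> cm [ -2.21 -20.32   0.14]
(0.4691, 0.1301, 0.038) -> cm [ -2.19 -20.34  10.14]
```

Emit:
servo_tool(steps=[-0.2,-2,0,0,0,0,1,-0.6,-5.5,0,0,0,0,1,-1,-9.5,0,0,0,0,1,-1.5,-13.5,0,0,0,0,1,-1.9,-17,0,0,0,0,1,-2.1,-19.3,0,0,0,0,1,-2.2,-20.2,0,0,0,0,1,-2.2,-20.2,0,0,0,0,1,-2.2,-20.2,0,0,0,0,1,-2.2,-20.2,2.5,0,0,0,1,-2.2,-20.2,5,0,0,0,1,-2.2,-20.2,5,0,0,0,1])

```text
t: 5.92
tool_pos: [0.4668, 0.1327, 0.085]
tool_rot: [0.177, 0.984, -0.001, -0.003]
wrist_force: [-1.0, -0.6, -0.1]
width: 0.0939
```

```bash
python3 -c "
from h import *
go((.4691,.1301,.038))
cv2.imwrite('pics/s4.png',grab_frame('side'))"
```

```text
t 5.92 tcp [0.4668 0.1327 0.085 ] F [-1.03 -0.56 -0.14] w 0.0939 tiltdeg 0.32
(0.4691, 0.1301, 0.038) -> cm [-0.33 -0.15  4.7 ]
```

View pics/s4.png

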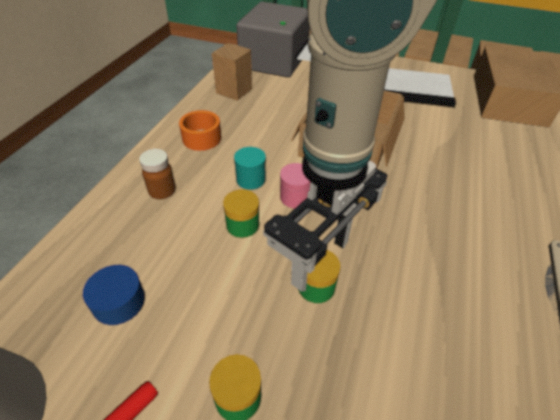

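Tin 1 is standing at (236,388). The fingers straddle tin 2 at about (320,275). I'll go down, grip and lift.

Emit:
servo_tool(steps=[0,0,1.5,0,0,0,1,0,0,3.5,0,0,0,1,0,0,4.6,0,0,0,1,0,0,5,0,0,0,1,0,0,5,0,0,0,1,0,0,5,0,0,0,0,0,0,5,0,0,0,0,0,0,5,0,0,0,0,0,0,5,0,0,0,0,0,0,5,0,0,0,0,0,0,5,0,0,0,0,0,0,5,0,0,0,0], squeeze=35)

```text
t: 6.97
tool_pos: [0.4689, 0.1307, 0.0389]
tool_rot: [0.179, 0.984, 0.0, 0.0]
wrist_force: [-0.4, -0.1, 6.3]
width: 0.0615
```

Emit:
servo_tool(steps=[0,0,-0.7,0,0,0,0,0,0,-2,0,0,0,0,0,0,-3.3,0,0,0,0,0,0,-4,0,0,0,0,0,0,-4,0,0,0,0,0,0,-4,0,0,0,0,0,0,-4,0,0,0,0])

```text
t: 7.55
tool_pos: [0.4683, 0.1306, 0.078]
tool_rot: [0.178, 0.984, -0.0, -0.0]
wrist_force: [-0.1, 0.7, -2.8]
width: 0.0613
```

Emit:
servo_tool(steps=[0,0,0,0,0,0,0,0,0,0,0,0,0,0])

```text
t: 7.72
tool_pos: [0.4683, 0.1306, 0.0779]
tool_rot: [0.178, 0.984, -0.0, -0.001]
wrist_force: [-0.4, -0.8, -2.4]
width: 0.0615
```

Emit:
servo_tool(steps=[0,0,0,0,0,0,0,0,0,0,0,0,0,0])

```text
t: 7.88
tool_pos: [0.4685, 0.1307, 0.0781]
tool_rot: [0.178, 0.984, -0.0, -0.0]
wrist_force: [-0.1, 1.1, -2.3]
width: 0.0614
```

```bash
python3 -c "
from h import *
go((.508,-.27,.2))"
```

```text
t 7.88 tcp [0.4685 0.1307 0.0781] F [-0.13  1.06 -2.3 ] w 0.0614 tiltdeg 0.03
(0.508, -0.27, 0.2) -> cm [-17.76 -36.14 -12.18]
```

Tin 2 is light as well (−2.4 N), so tin 3 should be the heavy one. I'll put this one back and weigh tin 3.

Emit:
servo_tool(steps=[0,0,1.5,0,0,0,0,0,0,3,0,0,0,0,0,0,3.7,0,0,0,0,0,0,3.9,0,0,0,0,0,0,4.0,0,0,0,0,0,0,4.0,0,0,0,0,0,0,4.0,0,0,0,1,0,0,4.0,0,0,0,1,0,0,4.0,0,0,0,1,0,0,4.0,0,0,0,1,0,0,4.0,0,0,0,1])

```text
t: 8.8
tool_pos: [0.469, 0.1308, 0.0385]
tool_rot: [0.178, 0.984, 0.0, 0.0]
wrist_force: [0.4, 0.2, -0.0]
width: 0.0913
```

Emit:
servo_tool(steps=[0,0,-2,0,0,0,1,0,0,-5,0,0,0,1,0,0,-8,0,0,0,1,0,0,-9.5,0,0,0,1,0,0,-10,0,0,0,1,0,0,-10,0,0,0,1])

```text
t: 9.3
tool_pos: [0.4696, 0.131, 0.1395]
tool_rot: [0.178, 0.984, 0.001, 0.001]
wrist_force: [0.2, 0.5, 0.1]
width: 0.0941
```

```bash
python3 -c "
from h import *
go((.6306,.0502,.138),(.6306,.0502,.038))"
```

```text
t 9.3 tcp [0.4696 0.131  0.1395] F [0.24 0.48 0.1 ] w 0.0941 tiltdeg 0.16
(0.6306, 0.0502, 0.138) -> cm [-17.91  -1.91   0.19]
(0.6306, 0.0502, 0.038) -> cm [-17.89  -1.93  10.19]
```

Emit:
servo_tool(steps=[-2,-0.2,0,0,0,0,1,-5,-0.5,0,0,0,0,1,-8.5,-0.9,0,0,0,0,1,-12,-1.3,0,0,0,0,1,-15,-1.6,0,0,0,0,1,-17,-1.8,0,0,0,0,1,-17.9,-1.9,0,0,0,0,1,-17.9,-1.9,0,0,0,0,1,-17.9,-1.9,0,0,0,0,1,-17.9,-1.9,2.5,0,0,0,1,-17.9,-1.9,5,0,0,0,1,-17.9,-1.9,5,0,0,0,1])

```text
t: 10.3
tool_pos: [0.6243, 0.0515, 0.0842]
tool_rot: [0.177, 0.984, -0.001, -0.005]
wrist_force: [-1.0, 0.5, 0.5]
width: 0.0941
```

```bash
python3 -c "
from h import *
go((.6306,.0502,.038))
cv2.imwrite('pics/s5.png',grab_frame('side'))"
```

```text
t 10.3 tcp [0.6243 0.0515 0.0842] F [-1.    0.49  0.48] w 0.0941 tiltdeg 0.57
(0.6306, 0.0502, 0.038) -> cm [-0.67  0.11  4.61]
```

View pics/s5.png

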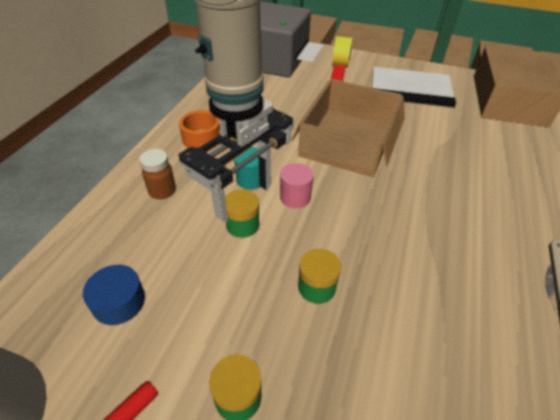

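Emit:
servo_tool(steps=[0,0,0,0,0,0,1,0,0,0,0,0,0,1])

```text
t: 10.52
tool_pos: [0.63, 0.0509, 0.0899]
tool_rot: [0.178, 0.984, 0.0, 0.001]
wrist_force: [0.1, 0.5, 0.3]
width: 0.0937
```

Settled at the right spot, with the fingers on either side of tin 3 (242,213) and clear of the pink and turquoise tins.

Emit:
servo_tool(steps=[0,0,1.5,0,0,0,1,0,0,3.5,0,0,0,1,0,0,4.6,0,0,0,1,0,0,5,0,0,0,1,0,0,5,0,0,0,1,0,0,5,0,0,0,0,0,0,5,0,0,0,0,0,0,5,0,0,0,0,0,0,5,0,0,0,0,0,0,5,0,0,0,0,0,0,5,0,0,0,0,0,0,5,0,0,0,0], squeeze=45)

```text
t: 11.52
tool_pos: [0.6301, 0.0504, 0.0389]
tool_rot: [0.178, 0.984, 0.0, 0.0]
wrist_force: [0.3, 0.6, 2.3]
width: 0.0613
```

Emit:
servo_tool(steps=[0,0,-0.7,0,0,0,0,0,0,-2,0,0,0,0,0,0,-3.3,0,0,0,0,0,0,-4,0,0,0,0,0,0,-4,0,0,0,0,0,0,-4,0,0,0,0,0,0,-4,0,0,0,0])

```text
t: 12.1
tool_pos: [0.6292, 0.05, 0.0783]
tool_rot: [0.178, 0.984, -0.0, -0.0]
wrist_force: [-0.3, -0.5, -8.1]
width: 0.0613
```

Emit:
servo_tool(steps=[0,0,0,0,0,0,0,0,0,0,0,0,0,0])

```text
t: 12.27
tool_pos: [0.6291, 0.05, 0.0778]
tool_rot: [0.178, 0.984, -0.0, -0.001]
wrist_force: [-0.5, -0.2, -7.5]
width: 0.0615
```

```bash
python3 -c "
from h import *
go((.508,-.27,.2),(.508,-.27,.0435))
I=grab_frame('side');cv2.imwrite('pics/s6.png',cv2.resize(I[100:260,150:360],None,fx=3,fy=3))"
```

```text
t 12.27 tcp [0.6291 0.05   0.0778] F [-0.53 -0.24 -7.54] w 0.0615 tiltdeg 0.08
(0.508, -0.27, 0.2) -> cm [  0.12 -34.22 -12.2 ]
(0.508, -0.27, 0.0435) -> cm [  0.1  -34.22   3.45]
```

View pics/s6.png

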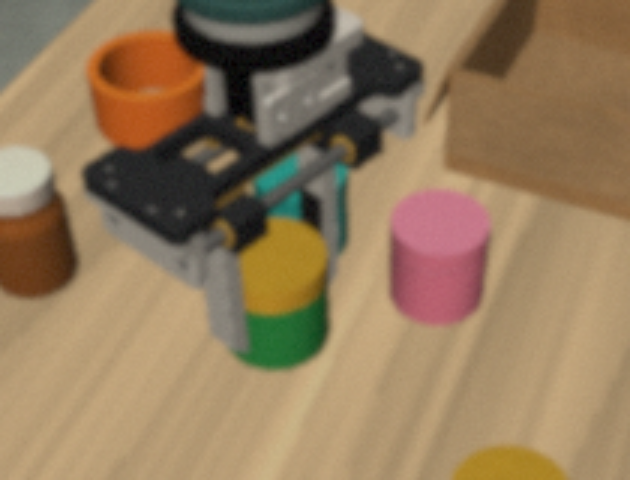

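Tin 3 reads −7.5 N and is gripped upright, so it is the heavy one. I'll raise it and carry it over the carton.

Emit:
servo_tool(steps=[0,0,-2,0,0,0,0,0,0,-5,0,0,0,0,0,-0.5,-8,0,0,0,0,0,-2,-10.5,0,0,0,0,0,-4.5,-11.7,0,0,0,0,0,-7.5,-12.2,0,0,0,0,0,-11,-12.2,0,0,0,0,0,-14.5,-12.2,0,0,0,0,0,-18,-12.2,0,0,0,0,0,-21.5,-12.2,0,0,0,0,0,-25,-12.2,0,0,0,0,0,-28,-12.2,0,0,0,0])

```text
t: 13.32
tool_pos: [0.5296, -0.2148, 0.2002]
tool_rot: [0.179, 0.984, -0.001, -0.001]
wrist_force: [0.2, -0.8, -6.7]
width: 0.0612
```

```bash
python3 -c "
from h import *
go((.508,-.27,.2),(.508,-.27,.0435))"
```

```text
t 13.32 tcp [ 0.5296 -0.2148  0.2002] F [ 0.23 -0.79 -6.69] w 0.0612 tiltdeg 0.09
(0.508, -0.27, 0.2) -> cm [ 0.07 -5.93  0.03]
(0.508, -0.27, 0.0435) -> cm [ 0.06 -5.91 15.68]
```

Emit:
servo_tool(steps=[0,-2.5,0,0,0,0,0,0,-4.7,0,0,0,0,0,0.1,-5.8,0,0,0,0,0,0.1,-6.1,0,0,0,0,0,0.1,-6.1,0,0,0,0,0,0.1,-6.1,1.5,0,0,0,0,0.1,-6.1,4,0,0,0,0,0.1,-6.1,6.5,0,0,0,0,0.1,-6.1,7,0,0,0,0,0.1,-6.1,7,0,0,0,0])

```text
t: 14.15
tool_pos: [0.5085, -0.2659, 0.1287]
tool_rot: [0.177, 0.984, 0.001, -0.002]
wrist_force: [-0.2, -0.5, -7.0]
width: 0.0613
```

```bash
python3 -c "
from h import *
go((.508,-.27,.0435))
cv2.imwrite('pics/s7.png',grab_frame('side'))
cv2.imwrite('pics/t7.png',grab_frame('top'))"
```

```text
t 14.15 tcp [ 0.5085 -0.2659  0.1287] F [-0.22 -0.48 -7.05] w 0.0613 tiltdeg 0.29
(0.508, -0.27, 0.0435) -> cm [-0.14 -0.42  8.52]
```

View pics/s7.png

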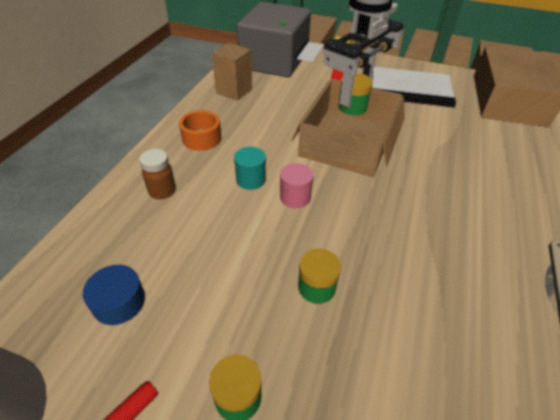

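View pics/t7.png

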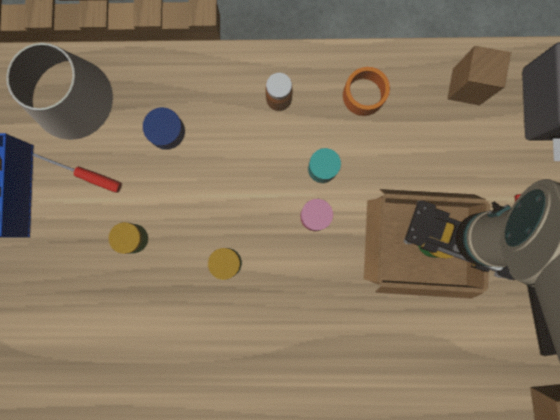

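The tin hangs upright, centred over the carton and clear of its walls. I'll lower it.

Emit:
servo_tool(steps=[0,0,2,0,0,0,0,0,0,4.5,0,0,0,0,0,0,6.5,0,0,0,0,0,0,7.7,0,0,0,0,0,0,8.2,0,0,0,0,0,0,8.4,0,0,0,0,0,0,8.5,0,0,0,0,0,0,8.5,0,0,0,0])

```text
t: 14.92
tool_pos: [0.51, -0.2693, 0.0466]
tool_rot: [0.178, 0.984, -0.0, 0.001]
wrist_force: [-1.1, 0.2, -6.5]
width: 0.0616
```

Emit:
servo_tool(steps=[0,0,0,0,0,0,0,0,0,0,0,0,0,0])

```text
t: 15.08
tool_pos: [0.5096, -0.2691, 0.0464]
tool_rot: [0.178, 0.984, -0.0, 0.001]
wrist_force: [1.1, -0.4, -7.5]
width: 0.0612
```

Still hanging, about 3 mm above the floor.

Emit:
servo_tool(steps=[0,0,0.1,0,0,0,0,0,0,0.2,0,0,0,0,0,0,0.3,0,0,0,0,0,0,0.3,0,0,0,0,0,0,0.3,0,0,0,0])

```text
t: 15.5
tool_pos: [0.5093, -0.269, 0.0439]
tool_rot: [0.179, 0.984, -0.0, 0.0]
wrist_force: [-2.0, 0.9, 6.1]
width: 0.0611
```

The force has gone positive, so the tin is on the carton floor. I'll release it and retract.

Emit:
servo_tool(steps=[0,0,0,0,0,0,1,0,0,0,0,0,0,1,0,0,0,0,0,0,1,0,0,0,0,0,0,1,0,0,0,0,0,0,1])

```text
t: 15.92
tool_pos: [0.5092, -0.2689, 0.0425]
tool_rot: [0.178, 0.984, -0.0, 0.0]
wrist_force: [0.3, 0.1, -0.1]
width: 0.0913
```

Emit:
servo_tool(steps=[0,0,-2,0,0,0,1,0,0,-5,0,0,0,1,0,0,-8.5,0,0,0,1,0,0,-12,0,0,0,1,0,1,-13.5,0,0,0,1,0,4,-14,0,0,0,1,0,8,-14,0,0,0,1,0,12,-14,0,0,0,1,0,16,-14,0,0,0,1,0,20,-14,0,0,0,1,0,23,-14,0,0,0,1,0,23,-14,0,0,0,1])

```text
t: 16.92
tool_pos: [0.5921, -0.0439, 0.1824]
tool_rot: [0.173, 0.985, 0.003, 0.001]
wrist_force: [-0.0, 0.9, -0.4]
width: 0.0939
```

Run:
```python
from h import *
go((.4691,.1301,.138),(.4691,.1301,.038))
for n in("top","side"):
    im=grab_frame(n); cv2.imwrite(f"pics/{n}8.png",im)
    for c in lids(im,(15,150,60)):
        x,y,w,h=cv2.boundingRect(c)
        if n=="top": print((x,y,w,h),np.round(fitlid(n,c,.067 if x>380 else .062),1))
```

```text
t 16.92 tcp [ 0.5921 -0.0439  0.1824] F [-0.05  0.86 -0.38] w 0.0939 tiltdeg 0.35
(0.4691, 0.1301, 0.138) -> cm [17.5  12.13  4.51]
(0.4691, 0.1301, 0.038) -> cm [17.5  12.07 14.51]
(209, 249, 31, 30) [468.1 130.3  30.2]
(432, 226, 14, 26) [ 515.8 -282.1   25.7]
(109, 223, 31, 30) [518.6 327.5  30.8]
```

View pics/top8.png

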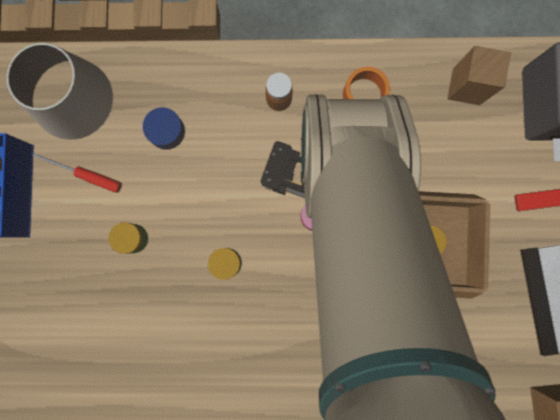

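View pics/side8.png

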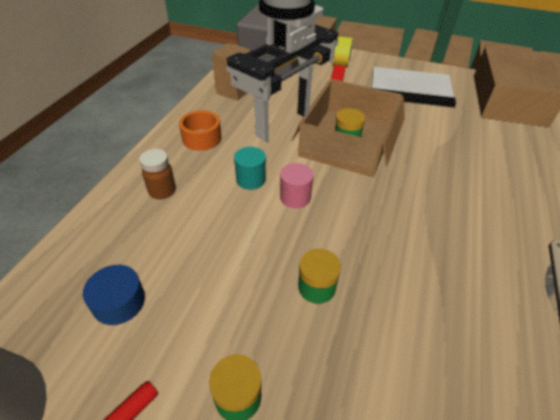

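Tin 3 stands upright in the carton (350,122 in the side view). Now I'll fetch light tin 2 at (0.468, 0.130).

Emit:
servo_tool(steps=[2,1.5,0,0,0,0,1,5,3.5,0,0,0,0,1,8,5.7,0,0,0,0,1,11,7.9,0,0,0,0,1,14,10.1,1,0,0,0,1,16.5,12,2.5,0,0,0,1,17.6,12.8,4,0,0,0,1,17.6,12.8,4.5,0,0,0,1,17.6,12.8,4.5,0,0,0,1,17.6,12.8,4.5,0,0,0,1,17.6,12.8,4.5,0,0,0,1], squeeze=35)

```text
t: 17.93
tool_pos: [0.4714, 0.126, 0.1381]
tool_rot: [0.18, 0.984, -0.0, 0.001]
wrist_force: [0.9, -0.1, 0.7]
width: 0.0938
```

Run:
```python
from h import *
go((.4685,.1302,.0385))
im=grab_frame("top"); cv2.imwrite("pics/top9.png",im)
for c in lids(im,(15,150,60)):
    x,y,w,h=cv2.boundingRect(c)
    print((x,y,w,h),np.round(fitlid("top",c,.067 if x>380 else .062),1))
```

```text
t 17.93 tcp [0.4714 0.126  0.1381] F [ 0.86 -0.08  0.68] w 0.0938 tiltdeg 0.11
(0.4685, 0.1302, 0.0385) -> cm [0.44 0.29 9.96]
(412, 226, 34, 31) [ 511.9 -265.7   32.5]
(109, 223, 31, 27) [519.  327.8  30.7]
```

View pics/top9.png

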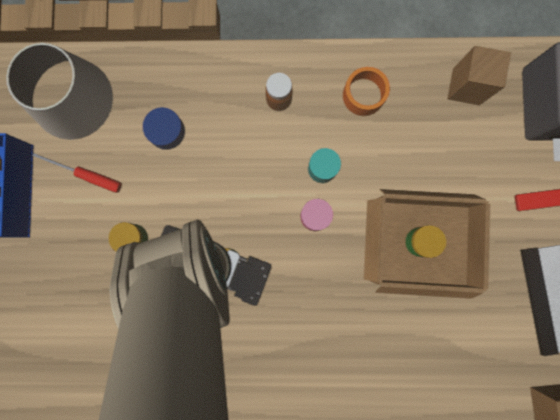

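Run:
```python
from h import *
print(ray("top",430,241,.067), ray("top",429,241,.067),proj("top",[.5093,-.269,.067]))
im=cv2.imread("pics/top9.png"); 
for lo in ((18,170,110),(18,180,120)):
  for c in lids(im,lo):
    x,y,w,h=cv2.boundingRect(c)
    if x>380: print((x,y,w,h),np.round(fitlid("top",c,.067),1))
```

```text
[ 0.51091837 -0.26863732  0.067     ] [ 0.51092016 -0.26672521  0.067     ] (np.float64(430.21243846236484), np.float64(241.8406482280888))
(413, 239, 26, 17) [ 498.8 -260.3   26.3]
```

Emit:
servo_tool(steps=[0,0,0,0,0,0,1])

```text
t: 18.07
tool_pos: [0.471, 0.1269, 0.138]
tool_rot: [0.18, 0.984, 0.0, 0.001]
wrist_force: [-0.3, 0.2, 0.8]
width: 0.0943
```

Emit:
servo_tool(steps=[0.3,0.2,2.5,0,0,0,1,0.3,0.2,5,0,0,0,1,0.3,0.2,5.5,0,0,0,1,0.3,0.2,5.5,0,0,0,1,0.3,0.2,5.5,0,0,0,1])

```text
t: 18.48
tool_pos: [0.4682, 0.1308, 0.0829]
tool_rot: [0.179, 0.984, -0.0, 0.0]
wrist_force: [0.7, 1.0, 0.8]
width: 0.0938
```

Run:
```python
from h import *
go((.4685,.1302,.0385))
```

```text
t 18.48 tcp [0.4682 0.1308 0.0829] F [0.75 1.04 0.75] w 0.0938 tiltdeg 0.01
(0.4685, 0.1302, 0.0385) -> cm [-0.05 -0.04  4.44]
```

Emit:
servo_tool(steps=[0,0,1.5,0,0,0,1,0,0,3.3,0,0,0,1,0,0,4.2,0,0,0,1,0,0,4.4,0,0,0,1,0,0,4.4,0,0,0,1,0,0,4.4,0,0,0,0,0,0,4.4,0,0,0,0,0,0,4.4,0,0,0,0,0,0,4.4,0,0,0,0,0,0,4.4,0,0,0,0,0,0,4.4,0,0,0,0,0,0,4.4,0,0,0,0], squeeze=35)

```text
t: 19.48
tool_pos: [0.4679, 0.1311, 0.0388]
tool_rot: [0.178, 0.984, 0.0, 0.0]
wrist_force: [-0.7, -0.5, 4.5]
width: 0.0615
```

Emit:
servo_tool(steps=[0,0,-1,0,0,0,0,0,0,-3,0,0,0,0,0,0,-6,0,0,0,0,0,0,-9,0,0,0,0,0,0,-12,0,0,0,0,0,0,-15,0,0,0,0,0,0,-18,0,0,0,0,0,0,-19.5,0,0,0,0,0,0,-20,0,0,0,0,0,0,-20,0,0,0,0,0,0,-20,0,0,0,0])

```text
t: 20.4
tool_pos: [0.4669, 0.1308, 0.2377]
tool_rot: [0.178, 0.984, -0.0, -0.001]
wrist_force: [0.1, -0.4, -2.4]
width: 0.0612
```

Run:
```python
from h import *
go((.510,-.269,.235),(.510,-.269,.1055))
```

```text
t 20.4 tcp [0.4669 0.1308 0.2377] F [ 0.09 -0.39 -2.45] w 0.0612 tiltdeg 0.09
(0.51, -0.269, 0.235) -> cm [-18.07 -35.93   0.29]
(0.51, -0.269, 0.1055) -> cm [-18.09 -35.91  13.24]
```

Emit:
servo_tool(steps=[-0.9,-1.8,0,0,0,0,0,-2.3,-4.5,0,0,0,0,0,-4,-8,0,0,0,0,0,-5.7,-11.4,0,0,0,0,0,-7.4,-14.8,0,0,0,0,0,-9.1,-18.2,0,0,0,0,0,-10.8,-21.6,0,0,0,0,0,-12.5,-25,0,0,0,0,0,-14.2,-28.4,0,0,0,0,0,-15.8,-31.6,0,0,0,0,0,-17.1,-34,0,0,0,0,0,-18,-35.8,0,0,0,0,0])

```text
t: 21.4
tool_pos: [0.509, -0.2705, 0.236]
tool_rot: [0.18, 0.984, -0.0, -0.002]
wrist_force: [0.2, -0.2, -1.9]
width: 0.0615
```

Emit:
servo_tool(steps=[0,0,0,0,0,0,0,0,0,0,0,0,0,0,0,0,3,0,0,0,0,0,0,6,0,0,0,0,0,0,8,0,0,0,0,0,0,9,0,0,0,0,0,0,9,0,0,0,0,0,0,9,0,0,0,0,0,0,9,0,0,0,0])

```text
t: 22.15
tool_pos: [0.5116, -0.2672, 0.1495]
tool_rot: [0.178, 0.984, -0.0, 0.001]
wrist_force: [0.0, 0.1, -2.5]
width: 0.0616
```

Run:
```python
from h import *
go((.510,-.269,.1055))
I=grab_frame('side');cv2.imwrite('pics/s10.png',cv2.resize(I[0:190,280:480],None,fx=3,fy=3,interpolation=cv2.INTER_CUBIC))
for c in lids(I,(15,150,60)): print(cv2.boundingRect(c))
I=grab_frame('top');cv2.imwrite('pics/t10.png',cv2.resize(I[160:320,350:550],None,fx=3,fy=3,interpolation=cv2.INTER_CUBIC))
```

```text
t 22.15 tcp [ 0.5116 -0.2672  0.1495] F [ 0.03  0.15 -2.47] w 0.0616 tiltdeg 0.1
(0.51, -0.269, 0.1055) -> cm [ 0.09 -0.23  4.4 ]
(210, 355, 51, 56)
(336, 107, 30, 23)
(353, 64, 19, 22)
(480, 0, 80, 12)
```

View pics/s10.png

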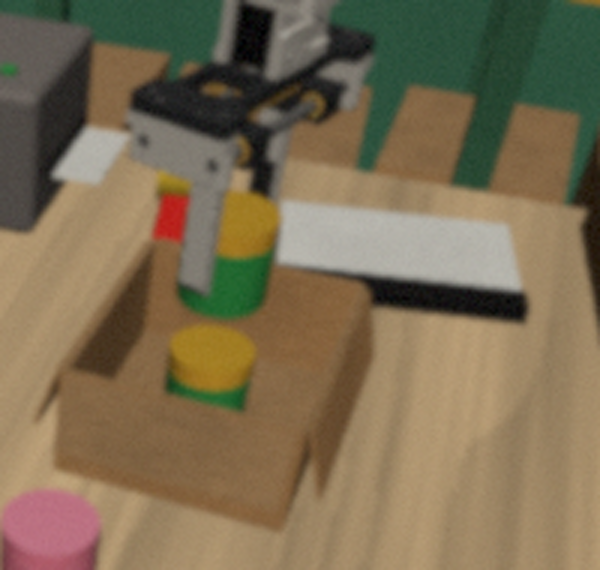

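View pics/t10.png

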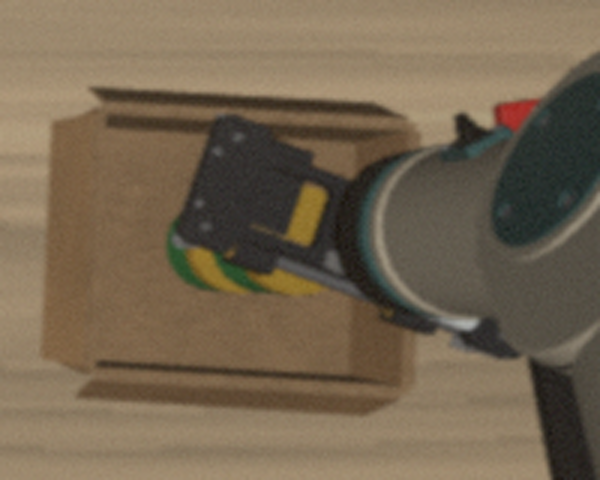

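Run:
```python
from h import *
a=np.linspace(0,6.28,180)
for p in((.510,-.269),(.5093,-.269),(.512,-.267)):
    q=np.array([proj("side",[p[0]+.031*np.cos(t),p[1]+.031*np.sin(t),.067]) for t in a]);print(p,q.min(0).round(1),q.max(0).round(1))
go((.510,-.269,.1055))
```

```text
(0.51, -0.269) [336.  107.3] [364.7 123.3]
(0.5093, -0.269) [336.3 107.3] [365.  123.4]
(0.512, -0.267) [334.9 107.5] [363.6 123.6]
t 22.25 tcp [ 0.5116 -0.2676  0.1499] F [ 0.27  0.32 -1.37] w 0.0616 tiltdeg 0.15
(0.51, -0.269, 0.1055) -> cm [ 0.11 -0.19  4.43]
```

The side view confirms the heavy tin at about (0.5095, −0.269). I'll correct and go down to just above it.

Emit:
servo_tool(steps=[0.1,-0.2,1.2,0,0,0,0,0.1,-0.2,2.6,0,0,0,0,0.1,-0.2,3.4,0,0,0,0,0.1,-0.2,3.7,0,0,0,0,0.1,-0.2,3.7,0,0,0,0,0.1,-0.2,3.7,0,0,0,0,0.1,-0.2,3.7,0,0,0,0])

```text
t: 22.83
tool_pos: [0.5095, -0.2691, 0.1122]
tool_rot: [0.178, 0.984, -0.0, 0.001]
wrist_force: [-0.5, -0.8, -1.9]
width: 0.0616
```

Run:
```python
from h import *
go((.5096,-.269,.1055))
```

```text
t 22.83 tcp [ 0.5095 -0.2691  0.1122] F [-0.51 -0.79 -1.9 ] w 0.0616 tiltdeg 0.08
(0.5096, -0.269, 0.1055) -> cm [-0.    0.01  0.67]
```

Emit:
servo_tool(steps=[0,0,0.2,0,0,0,0,0,0,0.4,0,0,0,0,0,0,0.5,0,0,0,0,0,0,0.6,0,0,0,0,0,0,0.65,0,0,0,0,0,0,0.65,0,0,0,0])

```text
t: 23.33
tool_pos: [0.509, -0.2688, 0.1058]
tool_rot: [0.178, 0.984, 0.0, 0.0]
wrist_force: [-1.4, 0.3, 5.8]
width: 0.0614
```

Run:
```python
from h import *
I=grab_frame('side');cv2.imwrite('pics/s11.png',cv2.resize(I[30:180,280:430],None,fx=4,fy=4,interpolation=cv2.INTER_CUBIC))
go()
```

```text
t 23.38 tcp [ 0.5089 -0.2688  0.1058] F [-1.88  1.62  5.09] w 0.0615 tiltdeg 0.01
```

View pics/s11.png

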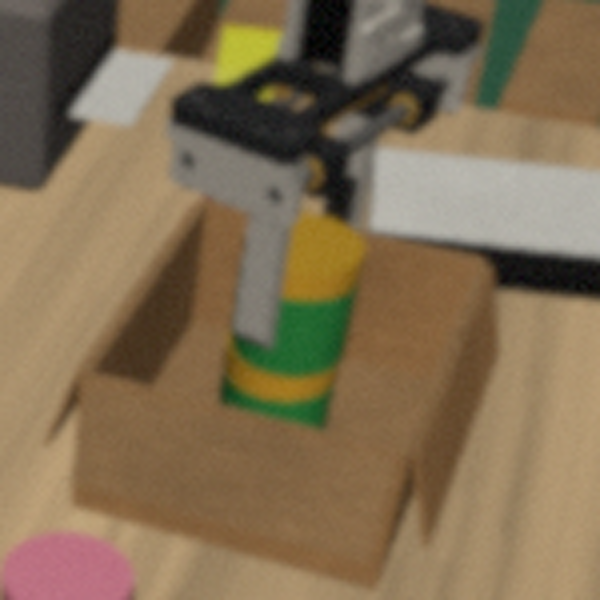

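The two tins line up, sides flush. I'll release and go straight up.

Emit:
servo_tool(steps=[0,0,0,0,0,0,1,0,0,0,0,0,0,1,0,0,0,0,0,0,1,0,0,0,0,0,0,1,0,0,0,0,0,0,1,0,0,-1,0,0,0,1,0,0,-3.5,0,0,0,1,0,0,-7,0,0,0,1,0,0,-10,0,0,0,1,0,0,-12,0,0,0,1,0,0,-12,0,0,0,1])

```text
t: 24.3
tool_pos: [0.5116, -0.2702, 0.2303]
tool_rot: [0.179, 0.984, -0.001, 0.004]
wrist_force: [1.0, -0.1, -0.4]
width: 0.0936
```

Emit:
servo_tool(steps=[0,2,0,0,0,0,1,0,5,0,0,0,0,1,0,8.5,0,0,0,0,1,0,12,0,0,0,0,1,0,15.5,0,0,0,0,1,0,19,0,0,0,0,1,0,22.5,0,0,0,0,1,0,26,0,0,0,0,1,0,28,0,0,0,0,1,0,29,0,0,0,0,1,0,29,0,0,0,0,1,0,29,0,0,0,0,1])

```text
t: 25.3
tool_pos: [0.6102, 0.0014, 0.2246]
tool_rot: [0.179, 0.984, -0.001, -0.0]
wrist_force: [0.3, -0.2, 0.1]
width: 0.0942
```

Run:
```python
from h import *
go()
I=grab_frame('side');T=grab_frame('top')
for c in lids(T,(15,150,60)): print(cv2.boundingRect(c))
q=proj("top",(.509,-.269,.129));print("expect lid",q)
cv2.imwrite('pics/s12.png',cv2.resize(I,None,fx=1.4,fy=1.4));cv2.imwrite('pics/t12.png',T)
```

```text
t 25.3 tcp [0.6102 0.0014 0.2246] F [ 0.26 -0.19  0.09] w 0.0942 tiltdeg 0.1
(421, 225, 37, 34)
(109, 223, 31, 30)
expect lid (np.float64(441.73547853297407), np.float64(241.46493703283525))
```

View pics/s12.png

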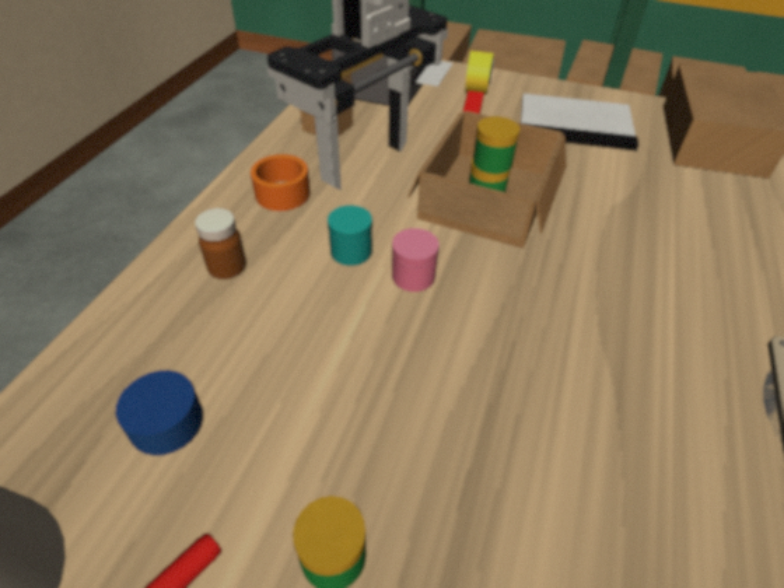

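View pics/t12.png

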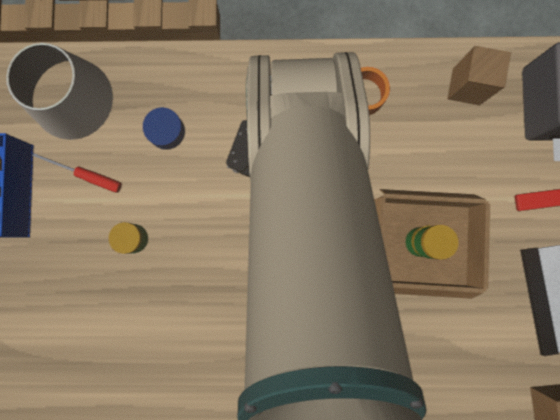

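The stack is upright and aligned: the lid centre sits near (441,242) against an expected (441.7,241.5). The remaining light tin stands on the bench at (125,237), and the arm is clear of everything.

```bash
python3 -c "
from rig import arm
print(arm.close_job())"
```

```text
the job is handed in; nothing more can be done
None
```

The heavy tin is packed in the carton with a light tin standing on top, and the job was handed in at about 25.4 s. No verdict is reported.

- **Weighing:** I lifted all three tins. The wrist force was about −2 N and −2.4 N for the tins at (0.519, 0.327) and (0.469, 0.130). It was −7.5 N for the one at (0.631, 0.050), so that one is the heavy tin.
- **Packing:** I stood the heavy tin on the carton floor at about (0.509, −0.269) and let go. I then set the light tin from (0.469, 0.130) squarely on top.
- **Last checks:** Both views show the stack upright and aligned, with the top lid within about 1 px of where I expected it. The third tin is still standing at its original place on the bench, and the open gripper is well clear.
- **Disagreements:** One top-view circle fit of the heavy tin was off by a few mm because the colour mask caught the lid's side. The outline in both views and the release pose agreed with each other, so I used those. The first weighing readings were noisy, between −1.1 and −2.8 N, but clearly below the heavy tin's.

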